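Line up the sample bottles by size on the bottle strip

ROBOT

A 6-joint arm with a two-finger parallel gripper is mounted at the origin on the work surface. World frame = base frame: x ahead of the robot, y to its left, z up, the work surface at z = 0. Lengths are in m, angles in rad, forces in N, time in s.
With the tool pointing down it reaches from about 0.3 to 0.875 m from the base axis. Payload 6.4 kg.
Tool frame: the origin (TCP) lies midway between the tips of the shut fingers; the grasp point (between the pads) lies 19 mm behind it; z points along the fingers, y is the line along which they close (so a half turn about z gives the same grasp; the last joint's range is limited). The gripper opens to 85 mm and grips with 20 to 120 N. Pads are 22 mm wide; open, the fingers measure 114 mm over their backs; the gripper's body (76 mm by 85 mm) begins 54 mm behind the grasp point. The pads swing forward as they close: fully open they stand 13 mm farther back than shut.
Start: joints at [-1.451, 0.181, 1.607, -0, 1.354, -0.206], TCP at [0.184, -0.545, 0.231] pointing down, gripper open.
Joint ranges: [-2.99, 2.99], [-0.89, 2.07], [0.3, 2.58], [-1.14, 4.28], [0, 2.63], [-3.12, 3.12]. Speed limits (rad/s): [2.57, 2.57, 3.01, 3.14, 3.14, 3.14].

INTERFACE

Orientations are given as a rotation vector (axis times angle).
In Python, from rig import arm, optics, order, find_in, outline_of gives the robot as it stands.
- The arm moves only by the shell command python3 -m inch 'ROWS'. ROWS is JSON, a list of rows, each a list of 7 numbers: the shift along the tool's x, y, z scaled (see below), then the turn, a rotation vector about the tool's x, y, z scaled (see below), then the opening, from 0 (shut) to 1 (fully open). A call has exactly 10 rows; each row is the pose to reach, as a shift and turn from the pose commanded when the call began, along the tool's axes at that moment, turning the shorter way round; what a row does not reach only later rows make up. The controller multiplies each number of a shift by 200 mm and each number of a turn by 2 pi rad. A row lasts 1/8 s, in which the tool goes at most 62.5 mm and 10.7 degrees, less where a joint would pass 70% of its speed; a pose out of reach is approached as far as the arm can. A call with a number of a shift or a turn outside -1 to 1 is refused whole. A call with a gripper value outside its range is refused whole. The fingers move at their own pace and stop on an object; the grip force is fixed at half the most. Time passes only in rows, so rows that repeat a pose let the fingers close, or fill a call up. It gives the time, the measured TCP pose, the force, the opening and the grip force at its end, in the units of the state.
- arm.sense(): the state, without advancing time (a new reading comes with each control period).
- optics.get_image(name): name is "side" or "top" or "wrist"; returns (picture, depth): 384x512x3 uint8, red, green, blue; 384x512 float32, m along the optical axis (not along the pixel's ray), 0 where there is no reading.
- optics.calibration(name): a dict with "fx", "fy", "cx", "cy" (pixels), "world_from_camera" (4x4, takes a point from camera to world coordinates). Camera axes: x right, y up, looking along -z (the intrinsics and any distortion apply to the point x, -y, -z); pixel columns grow to the right and rows downward; lengths in m; the calibration is good to about 2 mm. A picture is of the moment at which its call begins: read the wrist's pose just before it. calibration takes no time and is no camera call; for the wrist camera it gives the pose at the moment of the call.
- order.finish_job(): hands the job in; it is judged then, once.
Trained networks look in the newest picture that a camera, given by its name, has taken for a name from the list of things; names that differ only in an ending like _2 or _b are one class to them, and where a whole thing is asked for, a point or a joint stands for the part that bears it (a point fixed in the world has none). Each returns a list of dicts, best first, with "p" (0 to 1); they miss things now and then, are a little off and sometimes report something else, mostly with a low value. They report only what shows in the picture. A call takes as long as a camera call. They do not tell look-alikes from the thing itself.
- find_in(camera, thing): "position" ([column, row] in pixels, amid what is visible of it).
- outline_of(camera, thing): "pixels" (384x512 bool, what is visible of it) and "position" ([column, row] in pixels, amid what is visible of it).
The state is a dict: "t": time; "joint_positions": joint angles; "dq": joint speeds; "joint_torque": joint torques, N m; "eef_pos": TCP position; "ee_rot": TCP orientation; "ft_force": force on the tool from outside, world axes, zero at the start; "ft_torque": the same for the moment, N m; "finger_gap": finger opening in m; "grip_force": force on a finger pad.
Only numpy, scipy, OpenCV 4.12 (cv2) and the standard library are available. Lean on these libraries where they do the work, as an engineer would, in place of code of your own. Each camera call takes 0.05 s, during which the arm holds its last target. There are 200 camera calls.

TASK

Take the four sample bottles standing loose on the bench (orange, purple, blue and green caps) and stand them upright on the bottle strip, one on the middle of each round mark, in order of height: the tallest next to the red end block, and down to the shortest at the grey end. Leave the glass flask standing where it is.

Things in the scene. Friction and masses are not known exactly. Their poses are not given: they have to be found in the camera images.
- bottle_green: the tallest of the four loose sample bottles: an upright white plastic cylinder with a green screw cap and green label line, 58 mm in diameter over its whole height (cap included), 135 mm tall, 240 g (varies by a quarter); origin at the centre of its underside, z up along its axis
- bottle_blue: the second tallest of the four loose sample bottles: an upright white plastic cylinder with a blue screw cap and blue label line, 50 mm in diameter over its whole height (cap included), 110 mm tall, 150 g (varies by a quarter); origin at the centre of its underside, z up along its axis
- bottle_purple: the second shortest of the four loose sample bottles: an upright white plastic cylinder with a purple screw cap and purple label line, 42 mm in diameter over its whole height (cap included), 85 mm tall, 90 g (varies by a quarter); origin at the centre of its underside, z up along its axis
- bottle_orange: the shortest of the four loose sample bottles: an upright white plastic cylinder with an orange screw cap and orange label line, 34 mm in diameter over its whole height (cap included), 60 mm tall, 45 g (varies by a quarter); origin at the centre of its underside, z up along its axis
- mark_1: round dark mark, left end (+y side) of the row of four on the white bottle strip as the robot sees it; fixed disc 72 mm in diameter and 3 mm thick with a white dot at its middle; origin at the centre of its underside, which lies 12 mm above the table, so a bottle on it stands 15 mm above the table. The four marks lie in a straight row 90 mm apart along their y axis; x is across the strip (105 mm wide, 450 mm long, 12 mm thick)
- mark_2: round dark mark, second from the left of the row of four on the white bottle strip as the robot sees it; fixed disc 72 mm in diameter and 3 mm thick with a white dot at its middle; origin at the centre of its underside, which lies 12 mm above the table, so a bottle on it stands 15 mm above the table. The four marks lie in a straight row 90 mm apart along their y axis; x is across the strip (105 mm wide, 450 mm long, 12 mm thick)
- mark_3: round dark mark, third from the left of the row of four on the white bottle strip as the robot sees it; fixed disc 72 mm in diameter and 3 mm thick with a white dot at its middle; origin at the centre of its underside, which lies 12 mm above the table, so a bottle on it stands 15 mm above the table. The four marks lie in a straight row 90 mm apart along their y axis; x is across the strip (105 mm wide, 450 mm long, 12 mm thick)
- mark_4: round dark mark, right end (-y side) of the row of four on the white bottle strip as the robot sees it; fixed disc 72 mm in diameter and 3 mm thick with a white dot at its middle; origin at the centre of its underside, which lies 12 mm above the table, so a bottle on it stands 15 mm above the table. The four marks lie in a straight row 90 mm apart along their y axis; x is across the strip (105 mm wide, 450 mm long, 12 mm thick)
- red_block: red block fixed across one end of the bottle strip, 70 mm beyond the middle of the end mark there: 90 mm (x, across the strip) by 26 mm (y) by 30 mm high, origin at the centre of its underside, 12 mm above the table. A grey block of the same size closes the other end; red may be at either end
- flask: small loose conical glass flask standing among the bottles, 60 mm in diameter at the foot, 31 mm at the rim, 95 mm tall, 120 g; origin at the centre of its underside; not to be moved
There are look-alikes about, which are no part of the job. Leave any pink, turquoise or yellow look-alike of the bottle_purple alone.

How it is judged:
By the outcome, as a careful person would: the job done as asked, in the order asked, and still so for the second after the job is handed in, with the robot touching nothing.
It also fails if it takes over 112 s, if anything falls off the work surface, if the arm or the gripper's body presses on something with over 40 N, if the wrist force passes 120 N, or if a joint passes its speed limit or range.

## Working session

There is one attempt and no reset: what is moved stays moved. The work goes in short steps, Python scripts to look and compute and a shell command to move; the robot and the scene stay as the last step left them, time stands still between calls to the robot, and variables do not carry over. Pictures are saved under pics/ and viewed, at most 14 in all, crops included, and the job is handed in when it is done.

```bash
mkdir -p pics; ls; python3 - <<'E'
from rig import arm, optics
import cv2,numpy as np
s=arm.sense();print(s['t'],s['eef_pos'],s['ee_rot'],s['finger_gap'])
for n in ('top','side'):
    p,d=optics.get_image(n);cv2.imwrite(f'pics/{n}0.png',p[:,:,::-1]);np.savez(f'{n}0.npz',p=p,d=d)
    c=optics.calibration(n);print(n,c['fx'],c['cx'],c['cy'],np.round(c['world_from_camera'],3).tolist(),[k for k in c])
E
```

```text
pics
0.0 [ 0.18398968 -0.54418455  0.23039937] [-3.09828128e+00 -5.09231813e-01 -1.06389543e-04] 0.08538884414810492
top 454.954460753741 253.96033311248178 196.54814086688557 [[-0.004, 0.981, -0.193, 0.405], [-1.0, -0.007, -0.013, 0.026], [-0.014, 0.193, 0.981, 0.955], [0.0, 0.0, 0.0, 1.0]] ['fx', 'fy', 'cx', 'cy', 'world_from_camera']
side 457.7501230925212 257.549890612435 191.92740387977054 [[-0.89, 0.242, -0.388, 0.196], [-0.457, -0.482, 0.748, 0.747], [-0.006, 0.842, 0.539, 0.579], [0.0, 0.0, 0.0, 1.0]] ['fx', 'fy', 'cx', 'cy', 'world_from_camera']
```

View pics/top0.png

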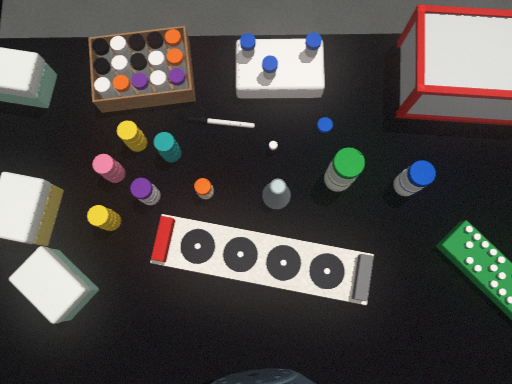

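View pics/side0.png

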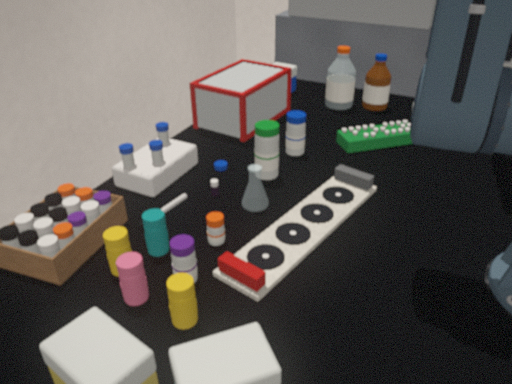

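The top view shows the strip with its red block at the left (162,240), so +y, and grey at the right (362,278). The marks are at (198,246), (240,254), (283,262) and (327,271).

Candidates by colour:
- **Green:** (345,165).
- **Blue:** (415,178) is a full bottle. The three blue vials in the white rack and the loose cap at (325,125) are not.
- **Purple:** (145,192). Pink (108,168), turquoise (167,148) and yellow (131,136) and (103,218) are look-alikes.
- **Orange:** (204,188). The small ones in the wooden box are not.
- **Flask:** (277,193).

```bash
cat > h.py <<'E'
import numpy as np,cv2
from rig import arm,optics,outline_of,find_in
def cloud(n,d):
    c=optics.calibration(n);v,u=np.indices(d.shape)
    P=np.stack([(u-c['cx'])/c['fx']*d,-(v-c['cy'])/c['fy']*d,-d],-1)
    T=np.array(c['world_from_camera']);return P@T[:3,:3].T+T[:3,3]
def ray(n,uv,z):
    c=optics.calibration(n);T=np.array(c['world_from_camera'])
    r=T[:3,:3]@np.array([(uv[0]-c['cx'])/c['fx'],-(uv[1]-c['cy'])/c['fy'],-1]);o=T[:3,3]
    return o+r*(z-o[2])/r[2]
B=dict(green=(.058,.135),blue=(.05,.11),purple=(.042,.085),orange=(.034,.06))
HUE=dict(green=(45,85),blue=(100,125),purple=(126,150),orange=(4,18))
def measure(n,near,base=0.):
    """cap top centre per bottle near known px/xy"""
    p,d=optics.get_image(n);W=cloud(n,d);H=cv2.cvtColor(p,cv2.COLOR_RGB2HSV);out={}
    for k,(xy) in near.items():
        h=B[k][1]+base
        m=(abs(W[...,2]-h)<.012)&(d>0)&(np.hypot(W[...,0]-xy[0],W[...,1]-xy[1])<.05)
        m&=(H[...,0]>=HUE[k][0])&(H[...,0]<=HUE[k][1])&(H[...,1]>90)
        q=W[m]
        if len(q)<10: out[k]=None;continue
        uv=np.argwhere(m)[:,::-1].astype(np.float32)
        r=np.array([ray(n,x,h)[:2] for x in uv],np.float32)
        c,rad=cv2.minEnclosingCircle(r)
        out[k]=(np.round(c,4),round(2*rad,3),len(q),round(float(np.median(q[:,2])),4),np.round(np.median(q,0)[:2],4))
    return out
E
python3 - <<'E'
from h import *
pix=dict(green=(348,160),blue=(421,172),purple=(141,187),orange=(204,186))
near={k:ray('top',v,B[k][1])[:2] for k,v in pix.items()}
for n in('top','side'):
    for k,v in measure(n,near).items(): print(n,k,v)
for i in range(1,5):
    for r in outline_of('top',f'mark_{i}')[:4] if i==1 else []:
        c=r['pixels'];print('mark',round(r['p'],2),np.round(r['position']),ray('top',r['position'],.015).round(4))
for n in('red_block','flask','bottle_blue'):
    for r in outline_of('top',n)[:2]: print(n,round(r['p'],2),np.round(r['position']),ray('top',r['position'],{'red_block':.042,'flask':.05}.get(n,.1)).round(4))
# marks: dark disc white dot centroid, both views
for n in('top','side'):
    p,_=optics.get_image(n);g=cv2.cvtColor(p,cv2.COLOR_RGB2GRAY)
    for x in ([(198,246),(240,254),(283,262),(327,271)] if n=='top' else [(265,256),(292,233),(316,212),(338,195)]):
        w=g[x[1]-4:x[1]+5,x[0]-4:x[0]+5].astype(float);w=np.clip(w-80,0,None);v,u=np.indices(w.shape)
        c=((u*w).sum()/w.sum()+x[0]-4,(v*w).sum()/w.sum()+x[1]-4);print(n,np.round(c,1),ray(n,c,.015).round(4))
p,_=optics.get_image('top');cv2.imwrite('pics/crop1.png',cv2.resize(p[110:310,80:450,::-1],None,fx=2.1,fy=2.1,interpolation=2))
E
```

```text
top green (array([ 0.6295, -0.1383]), 0.06, 769, 0.1349, array([ 0.6291, -0.1387]))
top blue (array([ 0.6144, -0.2812]), 0.054, 570, 0.1098, array([ 0.6147, -0.281 ]))
top purple (array([0.5946, 0.2596]), 0.045, 372, 0.0851, array([0.5946, 0.2594]))
top orange (array([0.6028, 0.1427]), 0.036, 229, 0.0599, array([0.6031, 0.1419]))
side green (array([ 0.6251, -0.1287]), 0.077, 290, 0.1348, array([ 0.6263, -0.131 ]))
side blue (array([ 0.6134, -0.2718]), 0.075, 192, 0.1096, array([ 0.6136, -0.274 ]))
side purple (array([0.5915, 0.265 ]), 0.056, 417, 0.085, array([0.5927, 0.2655]))
side orange (array([0.5994, 0.1479]), 0.05, 222, 0.0594, array([0.6009, 0.1465]))
mark 0.97 [194. 246.] [0.4854 0.1616 0.015 ]
mark 0.83 [286. 262.] [ 0.4536 -0.0263  0.015 ]
mark 0.66 [326. 269.] [ 0.4381 -0.1078  0.015 ]
mark 0.57 [241. 256.] [0.4655 0.0655 0.015 ]
red_block 0.56 [161. 241.] [0.4953 0.2243 0.042 ]
flask 0.92 [273. 194.] [ 0.5889 -0.0016  0.05  ]
bottle_blue 0.69 [412. 177.] [ 0.6095 -0.2672  0.1   ]
bottle_blue 0.45 [274. 194.] [ 0.5781 -0.0018  0.1   ]
top [197.2 245.6] [0.4872 0.1555 0.015 ]
top [240.  253.8] [0.47  0.067 0.015]
top [283.1 262.2] [ 0.4524 -0.0213  0.015 ]
top [326.6 270.6] [ 0.435  -0.1096  0.015 ]
side [265.2 255.4] [0.4876 0.1548 0.015 ]
side [292.5 232.3] [0.4701 0.0667 0.015 ]
side [316.6 211.8] [ 0.4527 -0.0218  0.015 ]
side [337.8 193.9] [ 0.4353 -0.1098  0.015 ]
```

View pics/crop1.png

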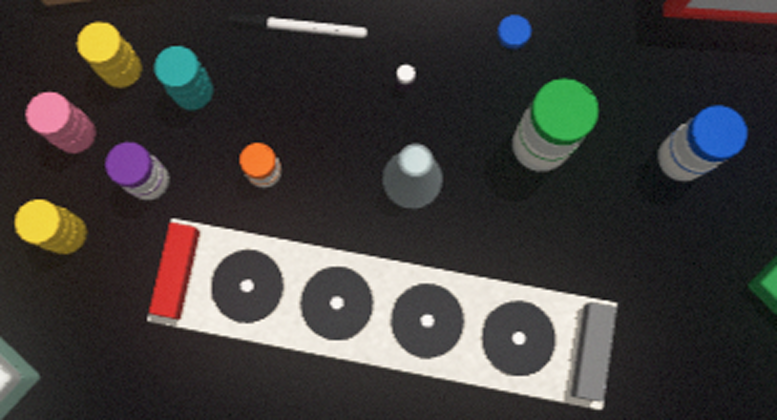

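The enlarged crop confirms the four bottles: orange (257,160), purple (130,163), green (563,110) and blue (717,132). The pink, turquoise and yellow ones are left alone. The marks agree in both views, spaced 90 mm, with red at the +y end. So green goes to mark 1, blue to 2, purple to 3 and orange to 4. I'll close the fingers across the strip, with tool y along (0.981,-0.193).

```bash
cat > go.py <<'E'
import sys,numpy as np
from rig import arm
from scipy.spatial.transform import Rotation as R
T=dict(blue=(.6145,-.2811),green=(.6293,-.1385),orange=(.603,.1424),purple=(.5946,.2596),m1=(.4873,.1553),m2=(.47,.0669),m3=(.4525,-.0215),m4=(.4351,-.1097))
s=arm.sense();Q=R.from_rotvec(s['ee_rot']);M=Q.as_matrix();p=np.array(s['eef_pos'])
W=np.array([[.193,.981,0],[.981,-.193,0],[0,0,-1]]).T
print('t',round(s['t'],2),'pos',p.round(4),'gap',round(s['finger_gap'],4),'grip',round(s['grip_force'],1),'turn',((Q.inv()*R.from_matrix(W)).as_rotvec()/2/np.pi).round(4))
for a in sys.argv[1:]:
    n,z=a.split(':');print(a,'shift',(M.T@(np.r_[T[n],float(z)]-p)/.2).round(3))
E
python3 go.py blue:.21
```

```text
t 0.55 pos [ 0.1841 -0.5447  0.2313] gap 0.0856 grip 0.0 turn [-0.     -0.     -0.1672]
blue:.21 shift [ 2.461 -0.56   0.106]
```

```bash
python3 -m inch '[[0.1,-0.023,0,0,0,-0.02,1],[0.25,-0.06,0,0,0,-0.045,1],[0.4,-0.09,0,0,0,-0.07,1],[0.55,-0.125,0,0,0,-0.095,1],[0.7,-0.16,0,0,0,-0.12,1],[0.8,-0.18,0,0,0,-0.14,1],[0.9,-0.2,0,0,0,-0.155,1],[1,-0.23,0,0,0,-0.1672,1],[1,-0.23,0,0,0,-0.1672,1],[1,-0.23,0,0,0,-0.1672,1]]'; python3 go.py blue:.21
```

```text
t: 1.8
eef_pos: [0.3585, -0.4375, 0.2313]
ee_rot: [2.428, 1.994, -0.001]
ft_force: [-0.8, -0.6, 0.1]
finger_gap: 0.0853
grip_force: 0.0
t 1.8 pos [ 0.3585 -0.4375  0.2313] gap 0.0853 grip 0.0 turn [-0.      0.0001 -0.0002]
blue:.21 shift [1.016 1.104 0.106]
```

```bash
python3 -m inch '[[0.1,0.1,0,0,0,0,1],[0.25,0.26,0,0,0,0,1],[0.4,0.42,0,0,0,0,1],[0.55,0.58,0,0,0,0,1],[0.7,0.74,0,0,0,0,1],[0.82,0.87,0,0,0,0,1],[0.92,0.96,0,0,0,0,1],[1,1,0,0,0,0,1],[1,1,0,0,0,0,1],[1,1,0,0,0,0,1]]'; python3 go.py blue:.06
```

```text
t: 3.05
eef_pos: [0.5929, -0.2804, 0.2313]
ee_rot: [-2.428, -1.994, 0.001]
ft_force: [-0.1, -0.7, -0.8]
finger_gap: 0.0856
grip_force: 0.0
t 3.05 pos [ 0.5929 -0.2804  0.2313] gap 0.0856 grip 0.0 turn [-0.0001  0.0001 -0.0002]
blue:.06 shift [0.018 0.107 0.856]
```

```bash
python3 -m inch '[[0.01,0.06,0,0,0,0,1],[0.018,0.107,0.05,0,0,0,1],[0.018,0.107,0.2,0,0,0,1],[0.018,0.107,0.38,0,0,0,1],[0.018,0.107,0.56,0,0,0,1],[0.018,0.107,0.72,0,0,0,1],[0.018,0.107,0.82,0,0,0,1],[0.018,0.107,0.856,0,0,0,1],[0.018,0.107,0.856,0,0,0,1],[0.018,0.107,0.856,0,0,0,0.7]]' && python3 -m inch '[[0,0,0,0,0,0,0],[0,0,0,0,0,0,0],[0,0,0,0,0,0,0],[0,0,0,0,0,0,0],[0,0,0,0,0,0,0],[0,0,-0.04,0,0,0,0],[0,0,-0.15,0,0,0,0],[0,0,-0.3,0,0,0,0],[0,0,-0.45,0,0,0,0],[0,0,-0.6,0,0,0,0]]'; python3 go.py m2:.227
```

```text
t: 4.3
eef_pos: [0.6164, -0.2808, 0.0617]
ee_rot: [2.425, 1.994, 0.001]
ft_force: [-0.1, -0.4, 0.2]
finger_gap: 0.0695
grip_force: 0.0
t: 5.55
eef_pos: [0.6154, -0.2802, 0.1824]
ee_rot: [2.426, 1.995, 0.0]
ft_force: [0.6, 0.5, -1.4]
finger_gap: 0.0489
grip_force: 61.8
t 5.55 pos [ 0.6154 -0.2802  0.1824] gap 0.0489 grip 61.8 turn [ 0.0001  0.0001 -0.    ]
m2:.227 shift [ 1.562 -1.048 -0.224]
```

```bash
python3 -m inch '[[0,0,-0.12,0,0,0,0],[0.05,-0.03,-0.2,0,0,0,0],[0.15,-0.1,-0.22,0,0,0,0],[0.3,-0.2,-0.22,0,0,0,0],[0.45,-0.3,-0.22,0,0,0,0],[0.6,-0.4,-0.22,0,0,0,0],[0.75,-0.5,-0.22,0,0,0,0],[0.87,-0.58,-0.22,0,0,0,0],[0.95,-0.64,-0.22,0,0,0,0],[0.98,-0.66,-0.22,0,0,0,0]]' && python3 go.py m2:.227
```

```text
t: 6.8
eef_pos: [0.5232, -0.0613, 0.2243]
ee_rot: [2.425, 1.997, 0.0]
ft_force: [-0.1, -0.4, -1.3]
finger_gap: 0.0489
grip_force: 62.0
t 6.8 pos [ 0.5232 -0.0613  0.2243] gap 0.0489 grip 62.0 turn [0.     0.     0.0001]
m2:.227 shift [ 0.578 -0.384 -0.014]
```

```bash
python3 -m inch '[[0.05,-0.03,0,0,0,0,0],[0.16,-0.11,0,0,0,0,0],[0.3,-0.2,0,0,0,0,0],[0.42,-0.28,0,0,0,0,0],[0.52,-0.345,0,0,0,0,0],[0.57,-0.38,0.05,0,0,0,0],[0.578,-0.384,0.15,0,0,0,0],[0.578,-0.384,0.28,0,0,0,0],[0.578,-0.384,0.4,0,0,0,0],[0.578,-0.384,0.4,0,0,0,0]]' && python3 go.py m2:.0765
```

```text
t: 8.05
eef_pos: [0.469, 0.0656, 0.1417]
ee_rot: [-2.425, -1.992, 0.006]
ft_force: [0.0, 0.3, -0.9]
finger_gap: 0.0488
grip_force: 62.0
t 8.05 pos [0.469  0.0656 0.1417] gap 0.0488 grip 62.0 turn [-0.0008  0.0001 -0.0002]
m2:.0765 shift [0.007 0.005 0.326]
```

```bash
python3 -m inch '[[0.007,0.005,0.06,0,0,0,0],[0.007,0.005,0.14,0,0,0,0],[0.007,0.005,0.21,0,0,0,0],[0.007,0.005,0.26,0,0,0,0],[0.007,0.005,0.29,0,0,0,0],[0.007,0.005,0.305,0,0,0,0],[0.007,0.005,0.316,0,0,0,0],[0.007,0.005,0.316,0,0,0,0],[0.007,0.005,0.316,0,0,0,0],[0.007,0.005,0.316,0,0,0,0]]' && python3 - <<'E'
import go
from h import *
print(measure('top',{'blue':(.47,.067)},.017))
s=arm.sense();print(s['eef_pos'],s['ft_force'])
p,_=optics.get_image('side');cv2.imwrite('pics/s1.png',cv2.resize(p[120:300,180:420,::-1],None,fx=3,fy=3))
E
```

```text
t: 9.3
eef_pos: [0.4722, 0.067, 0.0811]
ee_rot: [2.426, 1.995, 0.001]
ft_force: [-0.3, 0.6, -1.3]
finger_gap: 0.0491
grip_force: 62.1
t 9.3 pos [0.4722 0.067  0.0811] gap 0.0491 grip 62.1 turn [ 0.0001 -0.     -0.    ]
{'blue': None}
[0.47213176 0.0670531  0.08109378] [-0.2498256   0.00808927 -1.67432811]
```

View pics/s1.png

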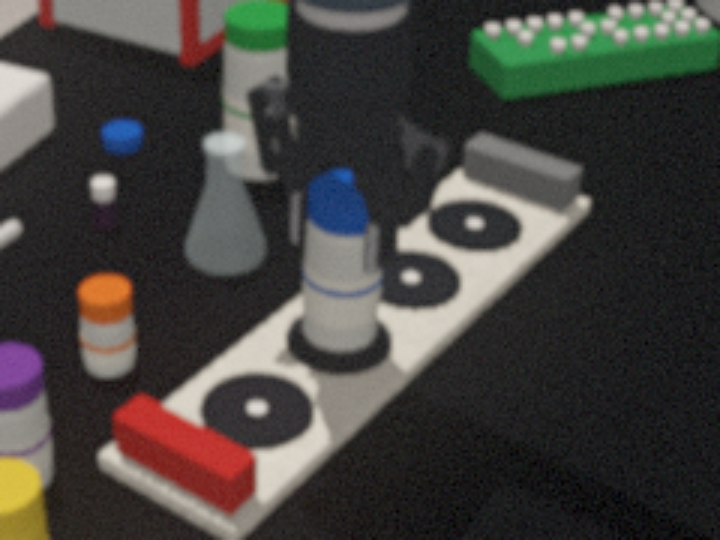

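The blue bottle hangs upright over mark 2, with its foot at about (340,340) in the crop and roughly 4 mm up. I'll correct 2 mm, lower it and release.

```bash
python3 -m inch '[[0,-0.01,0.008,0,0,0,0],[0,-0.01,0.016,0,0,0,0],[0,-0.01,0.021,0,0,0,0],[0,-0.01,0.021,0,0,0,0],[0,-0.01,0.021,0,0,0,0.3],[0,-0.01,0.021,0,0,0,0.75],[0,-0.01,0.021,0,0,0,1],[0,-0.01,0.021,0,0,0,1],[0,-0.01,-0.1,0,0,0,1],[0,-0.01,-0.25,0,0,0,1]]' && python3 go.py green:.24
```

```text
t: 10.65
eef_pos: [0.4693, 0.0675, 0.1309]
ee_rot: [-2.426, -1.994, 0.002]
ft_force: [1.2, -0.1, 0.3]
finger_gap: 0.0856
grip_force: 0.0
t 10.65 pos [0.4693 0.0675 0.1309] gap 0.0856 grip 0.0 turn [-0.0003  0.     -0.    ]
green:.24 shift [-0.856  0.983 -0.547]
```

```bash
python3 -m inch '[[0,0,-0.25,0,0,0,1],[-0.03,0.03,-0.5,0,0,0,1],[-0.12,0.15,-0.547,0,0,0,1],[-0.28,0.32,-0.547,0,0,0,1],[-0.43,0.49,-0.547,0,0,0,1],[-0.58,0.66,-0.547,0,0,0,1],[-0.72,0.82,-0.547,0,0,0,1],[-0.82,0.94,-0.547,0,0,0,1],[-0.856,0.983,-0.547,0,0,0,1],[-0.856,0.983,-0.547,0,0,0,1]]' && python3 - <<'E'
import sys;sys.argv+=['green:.08']
import go
from h import *
print(measure('top',{'blue':(.47,.067)},.015))
E
```

```text
t: 11.9
eef_pos: [0.6296, -0.1385, 0.2399]
ee_rot: [-2.426, -1.994, 0.0]
ft_force: [0.4, -0.1, 0.5]
finger_gap: 0.0855
grip_force: 0.0
t 11.9 pos [ 0.6296 -0.1385  0.2399] gap 0.0855 grip 0.0 turn [-0.0001 -0.0001 -0.0001]
green:.08 shift [-0.001 -0.001  0.799]
{'blue': (array([0.4688, 0.0641]), 0.05, 580, 0.1251, array([0.4691, 0.0639]))}
```

```bash
python3 -m inch '[[0,0,0.08,0,0,0,1],[0,0,0.2,0,0,0,1],[0,0,0.35,0,0,0,1],[0,0,0.5,0,0,0,1],[0,0,0.64,0,0,0,1],[0,0,0.74,0,0,0,1],[0,0,0.785,0,0,0,1],[0,0,0.8,0,0,0,1],[0,0,0.8,0,0,0,1],[0,0,0.8,0,0,0,0.8]]' && python3 go.py && python3 -m inch '[[0,0,0,0,0,0,0],[0,0,0,0,0,0,0],[0,0,0,0,0,0,0],[0,0,0,0,0,0,0],[0,0,0,0,0,0,0],[0,0,-0.04,0,0,0,0],[0,0,-0.15,0,0,0,0],[0,0,-0.3,0,0,0,0],[0,0,-0.45,0,0,0,0],[0,0,-0.6,0,0,0,0]]'; python3 go.py m1:.245
```

```text
t: 13.2
eef_pos: [0.6305, -0.1388, 0.0814]
ee_rot: [2.425, 1.994, 0.001]
ft_force: [0.3, 0.4, -0.5]
finger_gap: 0.0696
grip_force: 0.0
t 13.2 pos [ 0.6305 -0.1388  0.0814] gap 0.0696 grip 0.0 turn [ 0.0003  0.0001 -0.    ]
t: 14.45
eef_pos: [0.6293, -0.1382, 0.2008]
ee_rot: [-2.426, -1.995, 0.001]
ft_force: [0.3, -0.6, -2.9]
finger_gap: 0.0569
grip_force: 60.9
t 14.45 pos [ 0.6293 -0.1382  0.2008] gap 0.0569 grip 60.9 turn [-0.0002 -0.0001 -0.    ]
m1:.245 shift [ 1.303 -0.98  -0.219]
```

```bash
python3 -m inch '[[0,0,-0.12,0,0,0,0],[0.04,-0.03,-0.2,0,0,0,0],[0.13,-0.1,-0.22,0,0,0,0],[0.26,-0.2,-0.22,0,0,0,0],[0.4,-0.3,-0.22,0,0,0,0],[0.53,-0.4,-0.22,0,0,0,0],[0.66,-0.5,-0.22,0,0,0,0],[0.78,-0.59,-0.22,0,0,0,0],[0.86,-0.65,-0.22,0,0,0,0],[0.9,-0.68,-0.22,0,0,0,0]]' && python3 go.py m1:.245
```

```text
t: 15.7
eef_pos: [0.53, 0.0658, 0.2437]
ee_rot: [-2.425, -1.997, 0.001]
ft_force: [0.3, 0.1, -2.5]
finger_gap: 0.0573
grip_force: 61.0
t 15.7 pos [0.53   0.0658 0.2437] gap 0.0573 grip 61.0 turn [-0.0002  0.      0.0002]
m1:.245 shift [ 0.398 -0.296 -0.006]
```

```bash
python3 -m inch '[[0.05,-0.04,0,0,0,0,0],[0.14,-0.1,0,0,0,0,0],[0.24,-0.18,0,0,0,0,0],[0.33,-0.25,0,0,0,0,0],[0.38,-0.285,0,0,0,0,0],[0.398,-0.296,0.03,0,0,0,0],[0.398,-0.296,0.14,0,0,0,0],[0.398,-0.296,0.3,0,0,0,0],[0.398,-0.296,0.42,0,0,0,0],[0.398,-0.296,0.42,0,0,0,0]]' && python3 -m inch '[[0,0,0.05,0,0,0,0],[0,0,0.12,0,0,0,0],[0,0,0.2,0,0,0,0],[0,0,0.25,0,0,0,0],[0,0,0.28,0,0,0,0],[0,0,0.295,0,0,0,0],[0,0,0.295,0,0,0,0],[0,0,0.295,0,0,0,0],[0,0,0.295,0,0,0,0],[0,0,0.295,0,0,0,0]]'; python3 go.py m1:.0965
```

```text
t: 16.95
eef_pos: [0.487, 0.1532, 0.1579]
ee_rot: [-2.425, -1.993, 0.007]
ft_force: [0.3, -0.6, -1.8]
finger_gap: 0.057
grip_force: 61.1
t: 18.2
eef_pos: [0.4887, 0.1539, 0.1016]
ee_rot: [2.426, 1.995, 0.001]
ft_force: [0.4, 0.7, -2.7]
finger_gap: 0.0567
grip_force: 61.1
t 18.2 pos [0.4887 0.1539 0.1016] gap 0.0567 grip 61.1 turn [ 0.0001 -0.     -0.    ]
m1:.0965 shift [ 0.005 -0.008  0.025]
```

```bash
python3 -m inch '[[0.005,-0.006,0.01,0,0,0,0],[0.01,-0.006,0.018,0,0,0,0],[0.01,-0.006,0.024,0,0,0,0],[0.01,-0.006,0.024,0,0,0,0],[0.01,-0.006,0.024,0,0,0,0.3],[0.01,-0.006,0.024,0,0,0,0.75],[0.01,-0.006,0.024,0,0,0,1],[0.01,-0.006,0.024,0,0,0,1],[0.01,-0.006,-0.1,0,0,0,1],[0.01,-0.006,-0.25,0,0,0,1]]' && python3 go.py orange:.21
```

```text
t: 19.45
eef_pos: [0.4871, 0.156, 0.1513]
ee_rot: [-2.426, -1.995, 0.002]
ft_force: [0.2, 0.1, 0.5]
finger_gap: 0.0853
grip_force: 0.0
t 19.45 pos [0.4871 0.156  0.1513] gap 0.0853 grip 0.0 turn [-0.0003  0.0001 -0.0001]
orange:.21 shift [ 0.045  0.581 -0.294]
```

```bash
python3 -m inch '[[0,0,-0.15,0,0,0,1],[0,0.02,-0.28,0,0,0,1],[0.01,0.1,-0.294,0,0,0,1],[0.02,0.24,-0.294,0,0,0,1],[0.03,0.38,-0.294,0,0,0,1],[0.04,0.5,-0.294,0,0,0,1],[0.045,0.56,-0.294,0,0,0,1],[0.045,0.581,-0.294,0,0,0,1],[0.045,0.581,-0.294,0,0,0,1],[0.045,0.581,-0.294,0,0,0,1]]' && python3 - <<'E'
import sys;sys.argv+=['orange:.021']
import go
from h import *
print(measure('top',{'blue':(.47,.067),'green':(.487,.155)},.015))
E
```

```text
t: 20.7
eef_pos: [0.6028, 0.1427, 0.2102]
ee_rot: [-2.426, -1.996, 0.0]
ft_force: [0.3, -0.1, -0.0]
finger_gap: 0.0853
grip_force: 0.0
t 20.7 pos [0.6028 0.1427 0.2102] gap 0.0853 grip 0.0 turn [-0.  0.  0.]
orange:.021 shift [-0.001  0.001  0.946]
{'blue': (array([0.4689, 0.0643]), 0.05, 579, 0.125, array([0.4692, 0.0639])), 'green': None}
```

```bash
python3 -m inch '[[0,0,0.1,0,0,0,1],[0,0,0.26,0,0,0,1],[0,0,0.43,0,0,0,1],[0,0,0.6,0,0,0,1],[0,0,0.76,0,0,0,1],[0,0,0.88,0,0,0,1],[0,0,0.93,0,0,0,1],[0,0,0.945,0,0,0,1],[0,0,0.945,0,0,0,0.8],[0,0,0.945,0,0,0,0.6]]' && python3 -m inch '[[0,0,0,0,0,0,0.2],[0,0,0,0,0,0,0],[0,0,0,0,0,0,0],[0,0,0,0,0,0,0],[0,0,0,0,0,0,0],[0,0,-0.04,0,0,0,0],[0,0,-0.15,0,0,0,0],[0,0,-0.3,0,0,0,0],[0,0,-0.5,0,0,0,0],[0,0,-0.7,0,0,0,0]]'; python3 go.py m4:.2
```

```text
t: 22.0
eef_pos: [0.6043, 0.1426, 0.0222]
ee_rot: [2.426, 1.995, 0.002]
ft_force: [0.1, -0.5, 0.9]
finger_gap: 0.0523
grip_force: 0.0
t: 23.25
eef_pos: [0.6028, 0.1424, 0.1621]
ee_rot: [-2.426, -1.995, 0.001]
ft_force: [0.4, 0.0, -0.0]
finger_gap: 0.0325
grip_force: 59.5
t 23.25 pos [0.6028 0.1424 0.1621] gap 0.0325 grip 59.5 turn [-0.0002  0.     -0.    ]
m4:.2 shift [-1.399 -0.579 -0.189]
```

```bash
python3 -m inch '[[0,0,-0.12,0,0,0,0],[-0.05,-0.02,-0.18,0,0,0,0],[-0.15,-0.06,-0.19,0,0,0,0],[-0.3,-0.12,-0.19,0,0,0,0],[-0.45,-0.18,-0.19,0,0,0,0],[-0.6,-0.25,-0.19,0,0,0,0],[-0.75,-0.31,-0.19,0,0,0,0],[-0.88,-0.36,-0.19,0,0,0,0],[-0.97,-0.4,-0.19,0,0,0,0],[-1,-0.41,-0.19,0,0,0,0]]' && python3 go.py m4:.1
```

```text
t: 24.5
eef_pos: [0.4829, -0.0387, 0.1982]
ee_rot: [-2.427, -1.992, 0.002]
ft_force: [0.6, -0.1, -1.0]
finger_gap: 0.0326
grip_force: 59.5
t 24.5 pos [ 0.4829 -0.0387  0.1982] gap 0.0326 grip 59.5 turn [-0.0003 -0.     -0.0003]
m4:.1 shift [-0.395 -0.164  0.492]
```

```bash
python3 -m inch '[[-0.05,-0.02,0,0,0,0,0],[-0.15,-0.06,0,0,0,0,0],[-0.25,-0.1,0.02,0,0,0,0],[-0.34,-0.14,0.1,0,0,0,0],[-0.385,-0.16,0.2,0,0,0,0],[-0.395,-0.164,0.32,0,0,0,0],[-0.395,-0.164,0.43,0,0,0,0],[-0.395,-0.164,0.49,0,0,0,0],[-0.395,-0.164,0.5,0,0,0,0],[-0.395,-0.164,0.5,0,0,0,0]]' && python3 - <<'E'
import sys;sys.argv+=['m4:.0377']
import go
from h import *
for n in('top','side'):
  p,_=optics.get_image(n);cv2.imwrite(f'pics/{n}2.png',cv2.resize(p[120:320,150:420,::-1],None,fx=2.9,fy=2.9))
E
```

```text
t: 25.75
eef_pos: [0.4373, -0.1092, 0.0996]
ee_rot: [2.426, 1.995, 0.0]
ft_force: [0.6, -0.3, 0.3]
finger_gap: 0.0324
grip_force: 59.5
t 25.75 pos [ 0.4373 -0.1092  0.0996] gap 0.0324 grip 59.5 turn [0.0001 0.     0.    ]
m4:.0377 shift [-0.005 -0.011  0.309]
```

View pics/side2.png

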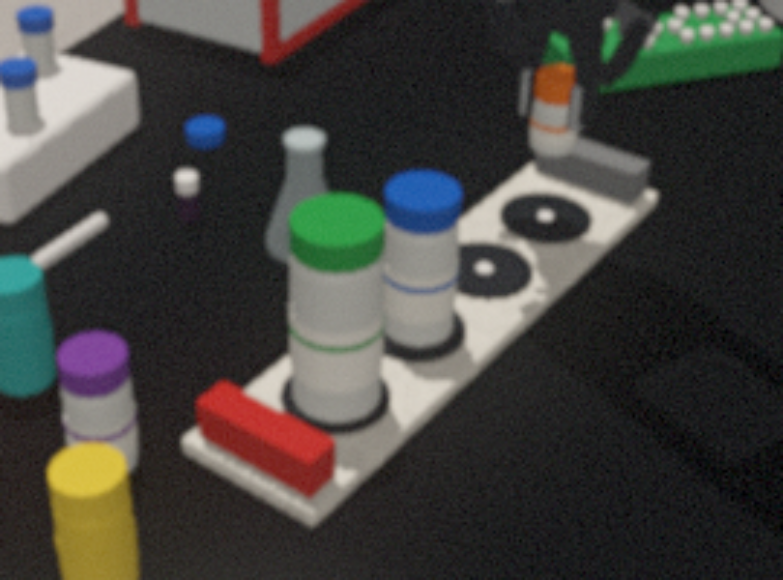

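Green (335,310) and blue (423,260) stand upright in the middle of marks 1 and 2. Orange hangs over mark 4, clear of the grey block.

```bash
python3 -m inch '[[-0.003,-0.009,0.05,0,0,0,0],[-0.003,-0.009,0.12,0,0,0,0],[-0.003,-0.009,0.19,0,0,0,0],[-0.003,-0.009,0.24,0,0,0,0],[-0.003,-0.009,0.27,0,0,0,0],[-0.003,-0.009,0.285,0,0,0,0],[-0.003,-0.009,0.295,0,0,0,0],[-0.003,-0.009,0.295,0,0,0,0],[-0.003,-0.009,0.295,0,0,0,0],[-0.003,-0.009,0.295,0,0,0,0]]' && python3 go.py m4:.0377
```

```text
t: 27.1
eef_pos: [0.4352, -0.1094, 0.0403]
ee_rot: [2.426, 1.995, 0.0]
ft_force: [1.0, 0.4, -0.7]
finger_gap: 0.0329
grip_force: 59.5
t 27.1 pos [ 0.4352 -0.1094  0.0403] gap 0.0329 grip 59.5 turn [ 0.0001  0.     -0.    ]
m4:.0377 shift [-0.001 -0.     0.013]
```

```bash
python3 -m inch '[[0,0,0.006,0,0,0,0],[0,0,0.013,0,0,0,0],[0,0,0.013,0,0,0,0],[0,0,0.013,0,0,0,0.3],[0,0,0.013,0,0,0,0.75],[0,0,0.013,0,0,0,0.8],[0,0,0.013,0,0,0,0.8],[0,0,-0.1,0,0,0,0.8],[0,0,-0.25,0,0,0,0.8],[0,0,-0.45,0,0,0,1]]' && python3 -m inch '[[0,0,-0.2,0,0,0,1],[0,0.03,-0.35,0,0,0,1],[0.1,0.1,-0.4,0,0,0,1],[0.25,0.15,-0.4,0,0,0,1],[0.4,0.2,-0.4,0,0,0,1],[0.55,0.25,-0.4,0,0,0,1],[0.7,0.3,-0.4,0,0,0,1],[0.84,0.34,-0.4,0,0,0,1],[0.95,0.38,-0.4,0,0,0,1],[1,0.4,-0.4,0,0,0,1]]'; python3 go.py purple:.21
```

```text
t: 28.35
eef_pos: [0.4342, -0.1089, 0.1303]
ee_rot: [-2.425, -1.994, 0.001]
ft_force: [0.1, -0.6, 0.6]
finger_gap: 0.0839
grip_force: 0.0
t: 29.6
eef_pos: [0.5524, 0.0724, 0.2099]
ee_rot: [-2.425, -1.997, 0.0]
ft_force: [-0.5, -0.4, 0.3]
finger_gap: 0.0853
grip_force: 0.0
t 29.6 pos [0.5524 0.0724 0.2099] gap 0.0853 grip 0.0 turn [-0.0001  0.      0.0002]
purple:.21 shift [ 0.959  0.028 -0.001]
```

```bash
python3 -m inch '[[0.05,0,0,0,0,0,0.8],[0.16,0,0,0,0,0,0.8],[0.3,0.01,0,0,0,0,0.8],[0.45,0.01,0,0,0,0,0.8],[0.6,0.02,0,0,0,0,0.8],[0.75,0.02,0,0,0,0,0.8],[0.87,0.025,0,0,0,0,0.8],[0.94,0.028,0,0,0,0,0.8],[0.959,0.028,0,0,0,0,0.8],[0.959,0.028,0,0,0,0,0.8]]' && python3 go.py purple:.042
```

```text
t: 30.85
eef_pos: [0.5946, 0.258, 0.21]
ee_rot: [2.427, 1.995, -0.001]
ft_force: [0.1, 0.2, -0.8]
finger_gap: 0.0682
grip_force: 0.0
t 30.85 pos [0.5946 0.258  0.21  ] gap 0.0682 grip 0.0 turn [-0.      0.0001 -0.0001]
purple:.042 shift [ 0.008 -0.002  0.84 ]
```

```bash
python3 -m inch '[[0.004,0,0.08,0,0,0,0.8],[0.008,0,0.22,0,0,0,0.8],[0.008,0,0.38,0,0,0,0.8],[0.008,0,0.54,0,0,0,0.8],[0.008,0,0.68,0,0,0,0.8],[0.008,0,0.78,0,0,0,0.8],[0.008,0,0.825,0,0,0,0.8],[0.008,0,0.84,0,0,0,0.8],[0.008,0,0.84,0,0,0,0.8],[0.008,0,0.84,0,0,0,0.6]]' && python3 -m inch '[[0,0,0,0,0,0,0.2],[0,0,0,0,0,0,0],[0,0,0,0,0,0,0],[0,0,0,0,0,0,0],[0,0,0,0,0,0,0],[0,0,-0.04,0,0,0,0],[0,0,-0.15,0,0,0,0],[0,0,-0.3,0,0,0,0],[0,0,-0.5,0,0,0,0],[0,0,-0.7,0,0,0,0]]'; python3 go.py m3:.225
```

```text
t: 32.1
eef_pos: [0.5958, 0.2603, 0.0432]
ee_rot: [2.426, 1.995, 0.003]
ft_force: [0.8, -0.4, -0.5]
finger_gap: 0.0522
grip_force: 0.0
t: 33.35
eef_pos: [0.5949, 0.2602, 0.1847]
ee_rot: [2.426, 1.995, 0.001]
ft_force: [0.1, -0.2, -0.8]
finger_gap: 0.0407
grip_force: 60.4
t 33.35 pos [0.5949 0.2602 0.1847] gap 0.0407 grip 60.4 turn [ 0.0001 -0.0001 -0.    ]
m3:.225 shift [-1.519 -0.426 -0.202]
```

```bash
python3 -m inch '[[0,0,-0.12,0,0,0,0],[-0.05,-0.01,-0.19,0,0,0,0],[-0.15,-0.04,-0.2,0,0,0,0],[-0.3,-0.08,-0.2,0,0,0,0],[-0.45,-0.13,-0.2,0,0,0,0],[-0.6,-0.17,-0.2,0,0,0,0],[-0.75,-0.21,-0.2,0,0,0,0],[-0.88,-0.25,-0.2,0,0,0,0],[-0.97,-0.27,-0.2,0,0,0,0],[-1,-0.28,-0.2,0,0,0,0]]' && python3 go.py m3:.125
```

```text
t: 34.6
eef_pos: [0.501, 0.0738, 0.2222]
ee_rot: [-2.428, -1.994, -0.0]
ft_force: [0.1, -0.5, -0.8]
finger_gap: 0.0404
grip_force: 60.4
t 34.6 pos [0.501  0.0738 0.2222] gap 0.0404 grip 60.4 turn [-0.     -0.     -0.0002]
m3:.125 shift [-0.515 -0.145  0.486]
```

```bash
python3 -m inch '[[-0.05,-0.01,0,0,0,0,0],[-0.16,-0.045,0,0,0,0,0],[-0.3,-0.08,0,0,0,0,0],[-0.42,-0.12,0,0,0,0,0],[-0.49,-0.14,0.02,0,0,0,0],[-0.515,-0.145,0.1,0,0,0,0],[-0.515,-0.145,0.22,0,0,0,0],[-0.515,-0.145,0.36,0,0,0,0],[-0.515,-0.145,0.46,0,0,0,0],[-0.515,-0.145,0.486,0,0,0,0]]' && python3 go.py m3:.065
```

```text
t: 35.85
eef_pos: [0.4517, -0.0198, 0.1226]
ee_rot: [-2.423, -1.994, 0.003]
ft_force: [0.3, 0.2, -1.0]
finger_gap: 0.0409
grip_force: 60.5
t 35.85 pos [ 0.4517 -0.0198  0.1226] gap 0.0409 grip 60.5 turn [-0.0006 -0.0001  0.0001]
m3:.065 shift [-0.008  0.007  0.288]
```

```bash
python3 -m inch '[[-0.003,0,0.05,0,0,0,0],[-0.003,0,0.12,0,0,0,0],[-0.003,0,0.19,0,0,0,0],[-0.003,0,0.24,0,0,0,0],[-0.003,0,0.27,0,0,0,0],[-0.003,0,0.285,0,0,0,0],[-0.003,0,0.285,0,0,0,0],[-0.003,0,0.285,0,0,0,0],[-0.003,0,0.285,0,0,0,0],[-0.003,0,0.285,0,0,0,0]]' && python3 go.py m3:.060
```

```text
t: 37.1
eef_pos: [0.4531, -0.0214, 0.0681]
ee_rot: [2.426, 1.995, 0.0]
ft_force: [-0.2, 0.1, -1.2]
finger_gap: 0.0412
grip_force: 60.5
t 37.1 pos [ 0.4531 -0.0214  0.0681] gap 0.0412 grip 60.5 turn [ 0.0001  0.     -0.    ]
m3:.060 shift [-0.001 -0.003  0.04 ]
```

```bash
python3 -m inch '[[0.003,-0.003,0.012,0,0,0,0],[0.003,-0.003,0.025,0,0,0,0],[0.003,-0.003,0.033,0,0,0,0],[0.003,-0.003,0.039,0,0,0,0],[0.003,-0.003,0.039,0,0,0,0],[0.003,-0.003,0.039,0,0,0,0],[0.003,-0.003,0.039,0,0,0,0],[0.003,-0.003,0.039,0,0,0,0],[0.003,-0.003,0.039,0,0,0,0],[0.003,-0.003,0.039,0,0,0,0]]' && python3 -m inch '[[0,0,0,0,0,0,0.3],[0,0,0,0,0,0,0.75],[0,0,0,0,0,0,1],[0,0,0,0,0,0,1],[0,0,-0.1,0,0,0,1],[0,0,-0.25,0,0,0,1],[0,0,-0.45,0,0,0,1],[0,0,-0.65,0,0,0,1],[0,0,-0.85,0,0,0,1],[0,0,-1,0,0,0,1]]' && python3 -m inch '[[0,-0.05,0,0,0,0,1],[-0.1,-0.1,0,0,0,0,1],[-0.25,-0.15,0,0,0,0,1],[-0.4,-0.2,0,0,0,0,1],[-0.55,-0.2,0,0,0,0,1],[-0.7,-0.2,0,0,0,0,1],[-0.8,-0.2,0,0,0,0,1],[-0.9,-0.2,0,0,0,0,1],[-1,-0.2,0,0,0,0,1],[-1,-0.2,0,0,0,0,1]]' && python3 - <<'E'
import go
from h import *
for n in('top','side'):
  for k,m in zip(('green','blue','purple','orange'),('m1','m2','m3','m4')):
    v=measure(n,{k:go.T[m]},.015)[k];print(n,k,m,go.T[m],v)
  p,_=optics.get_image(n);cv2.imwrite(f'pics/{n}3.png',p[:,:,::-1])
E
```

```text
t: 38.35
eef_pos: [0.4525, -0.0206, 0.0601]
ee_rot: [-2.427, -1.995, 0.0]
ft_force: [0.3, 0.9, -0.2]
finger_gap: 0.0412
grip_force: 60.5
t: 39.6
eef_pos: [0.4528, -0.0207, 0.2621]
ee_rot: [2.425, 1.994, 0.002]
ft_force: [0.8, 0.1, -1.0]
finger_gap: 0.0853
grip_force: 0.0
t: 40.85
eef_pos: [0.3736, -0.2092, 0.2587]
ee_rot: [-2.427, -1.991, 0.0]
ft_force: [-0.1, 0.3, -0.2]
finger_gap: 0.0855
grip_force: 0.0
t 40.85 pos [ 0.3736 -0.2092  0.2587] gap 0.0855 grip 0.0 turn [-0.0003 -0.0002 -0.0004]
top green m1 (0.4873, 0.1553) (array([0.4866, 0.1534]), 0.058, 801, 0.1502, array([0.4858, 0.1533]))
top blue m2 (0.47, 0.0669) (array([0.4688, 0.0642]), 0.05, 580, 0.1251, array([0.4691, 0.0639]))
top purple m3 (0.4525, -0.0215) (array([ 0.4516, -0.0199]), 0.041, 371, 0.1002, array([ 0.4521, -0.0204]))
top orange m4 (0.4351, -0.1097) (array([ 0.4335, -0.1082]), 0.034, 252, 0.075, array([ 0.4333, -0.108 ]))
side green m1 (0.4873, 0.1553) (array([0.483 , 0.1616]), 0.073, 647, 0.15, array([0.4838, 0.162 ]))
side blue m2 (0.47, 0.0669) (array([0.4665, 0.0723]), 0.066, 410, 0.1248, array([0.4669, 0.0719]))
side purple m3 (0.4525, -0.0215) (array([ 0.4476, -0.0128]), 0.06, 258, 0.0998, array([ 0.4505, -0.0119]))
side orange m4 (0.4351, -0.1097) (array([ 0.432 , -0.0994]), 0.053, 164, 0.0744, array([ 0.4323, -0.1024]))
```

View pics/top3.png

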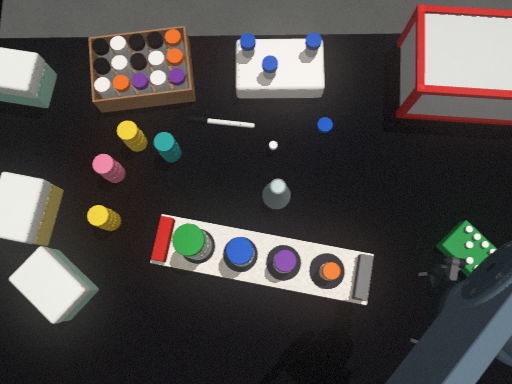

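View pics/side3.png

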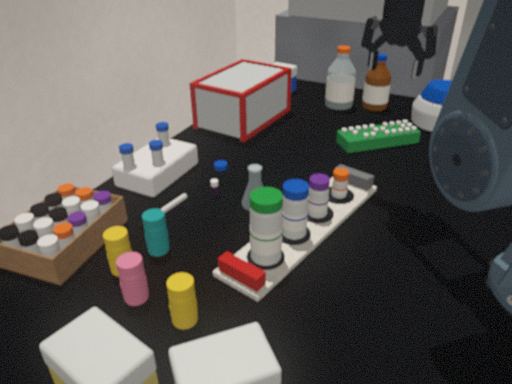

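All four bottles stand upright within 3 mm of the mark middles: green (190,240), blue (240,251), purple (285,262) and orange (331,271) in the top view. The flask is still at (277,193), and the arm is clear.

```bash
python3 -c "
from rig import order;print(order.finish_job())"
```

```text
the job is handed in; nothing more can be done
None
```

The job is handed in: green, blue, purple and orange stand upright on marks 1 to 4, tallest next to the red block, each within about 3 mm of its mark's middle by the top camera, and the flask was left where it stood.

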